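Hang the rinse canister on the drip stand by its bail

TASK

Raise the canister's folded-down wire bail upright while the canister stays standing on the bench, then lift the canister by the bail and lower the bail onto both rails of the drip stand, near their front. Keeping it down on the rails, slide it back until the bail presses lightly (about 8 N) against the two rubber stop pads and hold it there for half a second; their setting differs each time, so feel for them and do not ram them or touch them with the hand. Let go, leaving it hanging upright and still on the rails back near the pads, and leave the marker, the abrasive pad and the pin tray where they are.

Things in the scene. Friction and masses are not known exactly. Their poses are not given: they have to be found in the camera images.
- canister: Lidded round steel canister with a blue band, 88 mm across, 75 mm tall, 0.4 to 0.75 kg. Origin: centre of its underside; z up, y along the bail's hinge line. The wire bail is hinged on two ears at y = +-49 mm, 70 mm above the underside; folded down it lies on the -x side.
- bail_grip (a point): Middle of the bail's straight crown and of the black roller on it, 100 mm from the hinge line, 170 mm over the underside when upright. Roller 10 mm thick, 40 mm long along the canister's y; it turns easily on the wire, so it can stay pinched in a hand held straight down while the bail is raised. Bare wire, 5 mm thick, runs on to 46 mm each side. Axes turn with the bail, the canister's at joint 0.
- bail (a joint): Bail angle, rad: 0 = folded down, crown on the canister's -x side and 18 degrees below the hinge line; 1.885 = upright; grows as the crown is raised. A little hinge friction (0.034 N m) holds it at any angle.
- drip_stand: Fixed stand: grey tray foot 215 x 110 mm, two posts at x = +70 mm, two level round rails 8 mm thick at y = +-32 mm, axis 212 mm up, running to the stand's -x (toward the robot), upturned tips at x = -98 to -107 mm, 227 mm high. Origin: under the foot's middle, z up. The crown goes over the tips, rails beneath it, and rests 218.5 mm up. Fingers have 56 mm free between the rails.
- rail_front (a point): Point midway between the rails, 75 mm in front of (-x of) the stand's origin, at the height of a resting bail crown (218.5 mm): a good place to lower the crown. Axes as the stand's.
- stop_block: Fixed aluminium clamp block over the back of the rails, 28 x 100 x 20 mm; origin under its middle, 70 mm behind the stand's origin, stand's axes. Two rods run forward from it above the rails to black rubber pads at y = +-32 mm; pad faces 75 to 115 mm in front of this origin (45 to 5 mm in front of the stand's), the setting not measured: feel for it. Sprung: 5 N per mm, 4.5 mm travel, then solid.
- marker_mid (a point): Middle of a loose white and blue marker, 130 mm long, lying on the bench; leave it alone.
- pad_mid (a point): Middle of a loose brown abrasive pad, 62 x 90 x 24 mm; leave it alone.
- pin_tray_mid (a point): Middle of a loose grey tray of pins, 102 x 138 x 29 mm; leave it alone.

How it is judged (in metres and radians):
On the way, in this order (a step that is already met when the one before it is completed fails the run):
1. the bail stands upright (within 0.3 rad) with the canister still upright on the bench (value of joint bail between 1.58 and 2.19 rad and height (world z) of canister below 0.006 m and angle between canister's own z axis and vertical below 0.1 rad), for 0.2 s.
2. the bail rests on the rails of the drip stand, the canister hanging clear of the bench and not yet against the pads (x of bail_grip in the frame of drip_stand between -0.098 and 0.004 m and y of bail_grip in the frame of drip_stand between -0.012 and 0.012 m and z of bail_grip in the frame of drip_stand between 0.212 and 0.225 m and contact force between canister and drip_stand above 0.5 N and contact force between canister and stop_block below 0.3 N and height (world z) of canister above 0.03 m), for 0.2 s.
3. on the rails, the bail is pressed against the stop pads with 3 to 16 N (x of bail_grip in the frame of drip_stand between -0.098 and 0.004 m and y of bail_grip in the frame of drip_stand between -0.012 and 0.012 m and z of bail_grip in the frame of drip_stand between 0.212 and 0.225 m and contact force between canister and stop_block between 3 and 16 N), for 0.4 s.
At the end, for the whole second after the job is handed in: The canister hangs still by its bail on both rails: crown 212 to 225 mm up, within 12 mm of midway between the rails, 62 mm in front of to 4 mm behind the stand's origin; canister clear of the bench, upright within 0.2 rad, under 0.04 m/s and 0.4 rad/s, its weight on the rails (x of bail_grip in the frame of drip_stand between -0.098 and 0.004 m and y of bail_grip in the frame of drip_stand between -0.012 and 0.012 m and z of bail_grip in the frame of drip_stand between 0.212 and 0.225 m and x of bail_grip in the frame of drip_stand above -0.062 m and height (world z) of canister above 0.03 m and angle between canister's own z axis and vertical below 0.2 rad and contact force between canister and drip_stand above 1 N and linear speed of canister below 0.04 m/s and angular speed of canister below 0.4 rad/s); the robot touches nothing.
It fails at once if the stop pads are pushed with more than 20 N (contact force between canister and stop_block above 20 N).
It fails at once if the canister is tipped more than 0.6 rad (angle between canister's own z axis and vertical above 0.6 rad).
It fails at once if the drip stand is loaded by canister or arm with more than 30 N (contact force between any of canister, the arm, the fingers and drip_stand above 30 N).
It fails at once if the marker, abrasive pad or pin tray is moved more than 25 mm (distance of any of marker_mid, pad_mid, pin_tray_mid from where it was at the start of the episode above 0.025 m).
It fails at once if the hand pushes the stop block, rods or pads (contact force between any of the fingers, the arm and stop_block above 3 N).
It also fails if it takes over 72 s, if anything falls off the work surface, if the arm or the gripper's body presses on something with over 40 N, if the wrist force passes 120 N, or if a joint passes its speed limit or range.

ROBOT

A 6-joint arm with a two-finger parallel gripper is mounted at the origin on a cart in front of the work surface, level with it; the furniture and walls round the work are solid. World frame = base frame: x ahead of the robot, y to its left, z up, the work surface at z = 0. Lengths are in mm, angles in rad, forces in N, time in s.
With the tool pointing down it reaches from about 200 to 875 mm from the base axis. Payload 3.4 kg.
Tool frame: the origin (TCP) lies at the very end of the fingers, on their centre line; the grasp point (between the pads) lies 19 mm behind it; x points along the fingers, y is the direction in which the jaws open and shut, and the axes are right-handed (so a half turn about x gives the same grasp; the last joint's range is limited). The gripper opens to 94 mm and grips with 3 to 60 N. Pads are 16 mm wide; open, the fingers measure 119 mm over their backs; the gripper's body (75 mm by 177 mm) begins 78 mm behind the grasp point.
Start: joints at [-1.436, 0.276, 1.505, -0, 1.361, -0.121], TCP at [145.484, -556.329, 182.393] pointing down, gripper open.
Joint ranges: [-2.89, 2.89], [-0.75, 2.08], [0.22, 2.7], [-1.18, 4.32], [0.11, 2.71], [-2.7, 2.7]. Speed limits (rad/s): [2.57, 2.57, 3.14, 3.14, 3.14, 3.14].

INTERFACE

Orientations are given as a rotation vector (axis times angle).
In Python, from rig import bot gives the robot as it stands.
- The arm moves only by the tool arm_command, never from a script. Its argument "rows" is a list of rows, each a list of 3 entries, a list of its own where there are three numbers: the shift along the tool's x, y, z in m, then the turn, a rotation vector about the tool's x, y, z in rad, then the opening in per cent of the stroke, from 0 (shut) to 100 (fully open). A call has 1 to 20 rows; each row is the pose to reach, as a shift and turn from the pose commanded when the call began, along the tool's axes at that moment; what a row does not reach only later rows make up. A row lasts 1/10 s, in which the tool goes at most 50 mm and 8.59 degrees, less where a joint would pass 70% of its speed; a pose out of reach is approached as far as the arm can. A call with a gripper value outside its range is refused whole. The fingers move at their own pace and stop on an object; "newtons" is the grip in N (left out, the last holds). Time passes only in rows, so rows that repeat a pose let the fingers close. It gives the time, the measured TCP pose, the force and the opening at its end, in the units of the state.
- bot.sense(): the state, without advancing time (a new reading comes with each control period).
- bot.camera(name): name is "scene" or "top" or "wrist"; returns a dict with "frame" (384x512x3 uint8, red, green, blue), "mtx" (3x3 intrinsics, pixels), "pose" (4x4, takes a point from camera to world coordinates); the wrist camera has in their place "mount" (4x4, takes a point from camera to tool coordinates, whose origin is the TCP and whose axes are the tool frame's). Camera axes: x right, y down, z forward; pixel columns grow to the right and rows downward; lengths in mm; the calibration is good to about 2 mm. A picture is of the moment at which its call begins: read the wrist's pose just before it. There is no depth.
- bot.finish_job(): hands the job in, once; it reports no verdict.
Trained networks look in a picture, given as the dict that the camera call returned (one of the last four; its "shot" number tells which), for a name from the list of things; names that differ only in an ending like _2 or _b are one class to them, and where a whole thing is asked for, a point or a joint stands for the part that bears it (a point fixed in the world has none). Each returns a list of dicts, best first, with "score" (0 to 1); they miss things now and then, are a little off and sometimes report something else, mostly with a low value. They report only what shows in the picture. A call takes as long as a camera call.
- bot.recognise(picture, thing): "extent" ([left, top, right, bottom] in pixels, round what is visible of it).
- bot.pinpoint(picture, thing): "point" ([column, row] in pixels: a listed point, or the origin of a listed thing).
The state is a dict: "time_s": time; "qpos": joint angles; "dq": joint speeds; "effort": joint torques, N m; "position": TCP position; "tool_rot": TCP orientation; "force": force on the tool from outside, world axes, zero at the start; "torque": the same for the moment, N m; "width": finger opening in mm.
Only numpy, scipy, OpenCV 4.12 (cv2) and the standard library are available. Lean on these libraries where they do the work, as an engineer would, in place of code of your own. Each camera call takes 0.05 s, during which the arm holds its last target.

## Working session

There is one attempt and no reset: what is moved stays moved. The work goes in short steps, Python scripts to look and compute and a tool call to move; the robot and the scene stay as the last step left them, time stands still between calls to the robot, and variables do not carry over. Pictures are saved under pics/ and viewed, and the job is handed in when it is done.

Besides the shell and the picture viewer there is one more tool, called after ">>>" as name(argument=value, ...), one argument or row to a line, values as JSON. arm_command: Moves the arm, as the interface text tells. Its arguments: {"type":"object","properties":{"rows":{"type":"array"},"newtons":{"type":"number"}},"required":["rows"]}

```bash
ls; mkdir -p pics
cat > h.py <<'E'
import numpy as np, cv2
from rig import bot
from scipy.spatial.transform import Rotation as R
def save(p,n): cv2.imwrite('pics/'+n+'.png', p['frame'][:,:,::-1])
def campose(p,s=None):
    if 'pose' in p: return np.array(p['pose'])
    T=np.eye(4);T[:3,:3]=R.from_rotvec(s['tool_rot']).as_matrix();T[:3,3]=s['position']
    return T@np.array(p['mount'])
def ray(p,uv,s=None):
    T=campose(p,s);d=T[:3,:3]@np.linalg.inv(p['mtx'])@np.array([uv[0],uv[1],1.]);return T[:3,3],d/np.linalg.norm(d)
def atz(p,uv,z,s=None):
    o,d=ray(p,uv,s);return o+d*(z-o[2])/d[2]
def tri(rays):
    A=0;b=0
    for o,d in rays:
        P=np.eye(3)-np.outer(d,d);A=A+P;b=b+P@o
    x=np.linalg.solve(A,b);return x,[np.linalg.norm((np.eye(3)-np.outer(d,d))@(x-o)) for o,d in rays]
def proj(p,X,s=None):
    T=np.linalg.inv(campose(p,s));c=T[:3,:3]@np.array(X)+T[:3,3];q=np.array(p['mtx'])@c;return q[:2]/q[2]
E
python3 - <<'E'
from h import *
s=bot.sense();print(s)
for n in ['scene','top','wrist']:
    p=bot.camera(n);save(p,n+'0')
    print(n,p.get('pose',p.get('mount')))
    for t in ['canister','bail_grip','drip_stand','rail_front','stop_block','marker_mid','pad_mid','pin_tray_mid']:
        r=bot.recognise(p,t)[:1];q=bot.pinpoint(p,t)[:2]
        print(t,[(np.round(a['extent']),round(a['score'],2)) for a in r],[(np.round(a['point'],1),round(a['score'],2)) for a in q])
E
```

```text
pics
{'time_s': 0.0, 'qpos': array([-1.43603493e+00,  2.76599373e-01,  1.50609752e+00,  1.10391579e-05,
        1.36069154e+00, -1.20986501e-01]), 'dq': array([ 0.00040244, -0.00016421, -0.00012743,  0.00069248,  0.00014195,
        0.00070654]), 'effort': array([-3.13694996e-03, -4.04590774e+01, -2.37232608e+01,  7.00844871e-02,
        3.42970050e-02, -1.20955979e-04]), 'position': array([ 145.38347714, -555.70324051,  181.51647603]), 'tool_rot': array([ 2.08591901,  0.27008427, -2.08592232]), 'force': array([ 0.66392813, -0.46402774, -0.55292737]), 'torque': array([-0.02060595,  0.05724813, -0.02263242]), 'width': 93.84974298773662}
scene [[-8.46027296e-01 -3.17555983e-01  4.28247606e-01  1.13634463e+02]
 [-5.32938265e-01  4.81659906e-01 -6.95687100e-01  9.18952340e+02]
 [ 1.46498992e-02 -8.16799812e-01 -5.76735162e-01  7.54024508e+02]
 [ 0.00000000e+00  0.00000000e+00  0.00000000e+00  1.00000000e+00]]
canister [(array([211., 220., 258., 257.]), 0.76)] [(array([229.8, 247.1]), 0.92), (array([271., 199.]), 0.42)]
bail_grip [(array([259., 234., 263., 250.]), 0.61)] [(array([263.2, 2
[... 1238 characters left out ...]
 0.66)] [(array([344.1, 170. ]), 0.74)]
marker_mid [(array([315., 266., 360., 274.]), 0.76)] [(array([336.5, 266.1]), 0.75)]
pad_mid [(array([335., 127., 366., 144.]), 0.98)] [(array([350.4, 137.5]), 0.78)]
pin_tray_mid [(array([157., 209., 206., 247.]), 0.57)] [(array([181.1, 224.9]), 0.94)]
wrist [[-7.31527586e-04 -2.45602051e-01  9.69370464e-01 -2.02727849e+02]
 [ 9.99999732e-01 -1.65670843e-04  7.12666949e-04  7.79094902e-01]
 [-1.44360423e-05  9.69370726e-01  2.45602107e-01 -7.21022825e+01]
 [ 0.00000000e+00  0.00000000e+00  0.00000000e+00  1.00000000e+00]]
canister [] []
bail_grip [] []
drip_stand [] []
rail_front [] []
stop_block [] []
marker_mid [] []
pad_mid [] []
pin_tray_mid [] []
```

Run:
```python
from h import *
for n,(a,b,c,d) in dict(scene=(180,120,350,330),top=(140,110,380,290)).items():
    im=cv2.imread(f'pics/{n}0.png')[b:d,a:c];f=3
    cv2.imwrite(f'pics/{n}0z.png',cv2.resize(im,None,fx=f,fy=f,interpolation=cv2.INTER_CUBIC)[:600,:800])
```

```text
(no output)
```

View pics/scene0z.png

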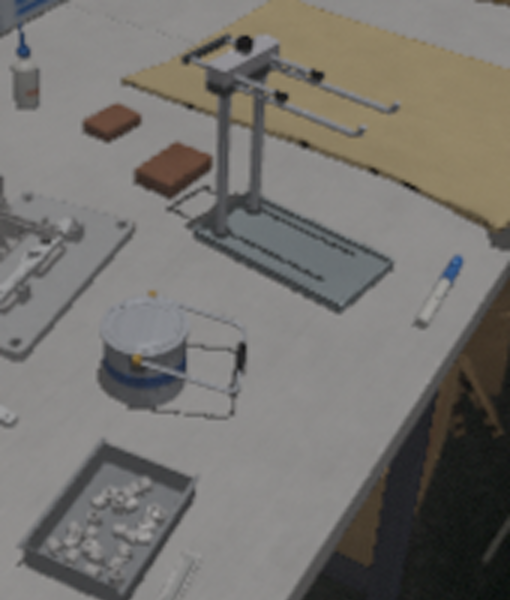

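View pics/top0z.png

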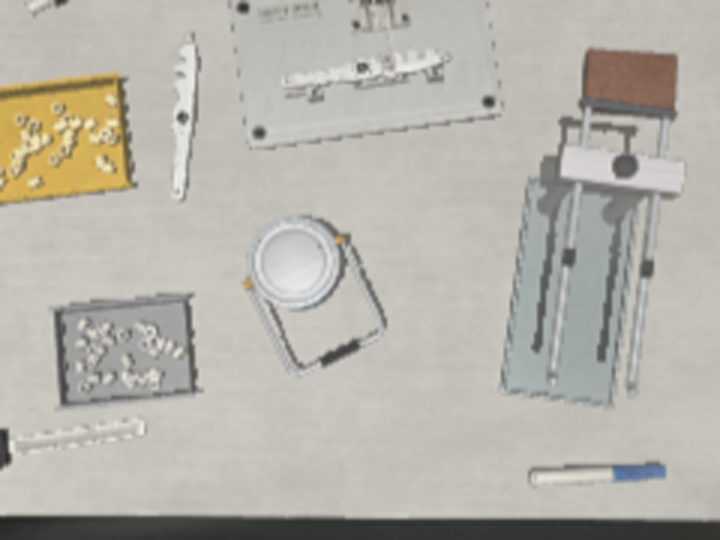

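View pics/scene0.png

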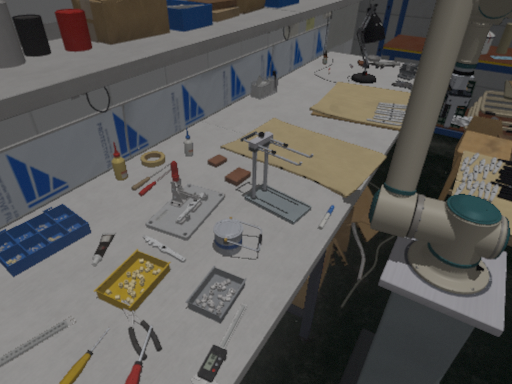

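Run:
```python
from h import *
t=bot.camera('top');s=bot.camera('scene')
def both(n,a,b): 
    x,e=tri([ray(s,a),ray(t,b)]);print(n,np.round(x,1),np.round(e,1));return x
c=both('can',(229.8,247.1),(237.6,202.9));print(atz(t,(237.6,202.9),0),atz(s,(229.8,247.1),0))
g=both('grip',(263.2,237.),(249.8,226.6));print(atz(t,(249.8,226.6),39),atz(s,(263.2,237),39), 'z: pixel from zoom', atz(t,(140+340/3,110+354/3),39),atz(s,(180+241/3,120+357/3),39))
both('stand',(270.6,199.4),(330.4,203));print(atz(t,(330.4,203),0),atz(s,(270.6,199.4),0))
both('railf',(298.8,158.5),(337.4,225.3));print(atz(t,(337.4,225.3),218.5),atz(s,(298.8,158.5),218.5))
both('block',(261.3,146.4),(344.1,170))
both('marker',(328.8,216.8),(336.5,266.1))
both('pad',(237.6,176.2),(350.4,137.5))
both('pintray',(213.2,292.3),(181.1,224.9))
# ears in top zoom
Z=lambda u,v:(140+u/3,110+v/3)
Zs=lambda u,v:(180+u/3,120+v/3)
e1=atz(t,Z(339,240),70);e2=atz(t,Z(249,284),70);print('ears',e1,e2,(e1+e2)/2,'lid',atz(t,Z(294,262),75))
e1=atz(s,Zs(152,294),70);e2=atz(s,Zs(137,360),70);print('ears s',e1,e2,(e1+e2)/2)
print('tips',atz(t,Z(553,381),225),atz(t,Z(633,392),225), atz(s,Zs(362,131),225),atz(s,Zs(397,106),225))
print('pads',atz(t,Z(569,257),218),atz(t,Z(647,268),218),atz(s,Zs(281,97),218),atz(s,Zs(317,75),218))
```

```text
can [562.1 291.3   7.2] [1.5 1.5]
[561.41478565 291.16230699   0.        ] [567.77205449 285.84472824   0.        ]
grip [482.8 248.2  56.1] [6.9 6.9]
[489.55935717 252.07701345  39.        ] [485.25233242 229.08247105  39.        ] z: pixel from zoom [485.58132983 241.87706145  39.        ] [487.9759304  241.25219974  39.        ]
stand [567.1  20.2  15.7] [7.7 7.7]
[561.64953632  14.5270314    0.        ] [583.85736188   4.47470844   0.        ]
railf [485.7  27.7 211.7] [2.5 2.5]
[487.77797907  29.81736554 218.5       ] [478.86901518  37.71858377 218.5       ]
block [627.3   8.9 203.6] [1.1 1.1]
marker [371.5  -0.9  10.9] [6.1 6.1]
pad [759.3 -46.3  10. ] [1.2 1.2]
pintray [497.  457.6  15.6] [2.9 2.9]
ears [591.90108662 242.14713454  70.        ] [550.08136998 326.69946098  70.        ] [570.9912283  284.42329776  70.        ] lid [570.45508784 284.06227682  75.        ]
ears s [595.13543487 239.72632314  70.        ] [551.56669808 327.60716312  70.        ] [573.35106648 283.66674313  70.        ]
tips [459.3394768   62.64835195 225.        ] [450.8557099   -1.00927728 225.        ] [456.49074977  73.18939161 225.        ] [448.19229453   7.50388216 225.        ]
pads [560.19995689  47.35975382 218.        ] [551.2747902 -15.7970447 218.       ] [562.29308524  45.52204849 218.        ] [553.60011471 -19.68416918 218.        ]
```

```bash
cat >> h.py <<'E'
def tool(ydir):  # ydir angle deg of tool y in world, tool x down
    a=np.radians(ydir);y=np.array([np.cos(a),np.sin(a),0]);x=np.array([0,0,-1.]);z=np.cross(x,y)
    return np.c_[x,y,z]
def rel(pos,ydir,s=None,pos0=None,R0=None):
    """shift (m) and rotvec in tool axes from current measured (or given) pose"""
    s=s or bot.sense();R0=R.from_rotvec(s['tool_rot']).as_matrix() if R0 is None else R0
    p0=s['position'] if pos0 is None else pos0
    return np.round(R0.T@(np.array(pos)-p0)/1000,4),np.round(R.from_matrix(R0.T@tool(ydir)).as_rotvec(),4)
E
python3 - <<'E'
from h import *
s=bot.sense();M=R.from_rotvec(s['tool_rot']).as_matrix();print(np.round(M,3),'y angle',np.degrees(np.arctan2(M[1,1],M[0,1])))
p=bot.camera('wrist');print(p['mtx'])
for yd in (26.3,-153.7): print(rel((470,235,250),yd,s))
E
```

```text
[[ 0.     0.253 -0.967]
 [-0.    -0.967 -0.253]
 [-1.     0.     0.   ]] y angle -75.34365649659397
[[294.93643039   0.         258.10537707]
 [  0.         294.93643039 194.82665088]
 [  0.           0.           1.        ]]
(array([-0.0677, -0.6835, -0.5142]), array([-1.774e+00,  1.000e-04, -0.000e+00]))
(array([-0.0677, -0.6835, -0.5142]), array([ 1.3676e+00, -0.0000e+00, -1.0000e-04]))
```

>>> arm_command(
  rows=[
    [[-0.05,0,0],[-0.15,0,0],100],
    [[-0.1,-0.03,0],[-0.3,0,0],100],
    [[-0.12,-0.721,-0.545],[-1.774,0,0],100],
    [[-0.12,-0.721,-0.545],[-1.774,0,0],100],
    [[-0.12,-0.721,-0.545],[-1.774,0,0],100],
    [[-0.12,-0.721,-0.545],[-1.774,0,0],100],
    [[-0.12,-0.721,-0.545],[-1.774,0,0],100],
    [[-0.12,-0.721,-0.545],[-1.774,0,0],100],
    [[-0.12,-0.721,-0.545],[-1.774,0,0],100],
    [[-0.12,-0.721,-0.545],[-1.774,0,0],100],
    [[-0.12,-0.721,-0.545],[-1.774,0,0],100],
    [[-0.12,-0.721,-0.545],[-1.774,0,0],100],
    [[-0.12,-0.721,-0.545],[-1.774,0,0],100],
    [[-0.12,-0.721,-0.545],[-1.774,0,0],100],
    [[-0.12,-0.721,-0.545],[-1.774,0,0],100],
    [[-0.12,-0.721,-0.545],[-1.774,0,0],100],
    [[-0.12,-0.721,-0.545],[-1.774,0,0],100],
    [[-0.12,-0.721,-0.545],[-1.774,0,0],100],
    [[-0.12,-0.721,-0.545],[-1.774,0,0],100],
    [[-0.12,-0.721,-0.545],[-1.774,0,0],100],
  ],
)

```text
time_s: 4.7
position: [491.1, 282.4, 301.9]
tool_rot: [0.864, 1.393, -0.863]
force: [0.3, 0.4, 0.5]
width: 94.4
```

Run:
```python
from h import *
s=bot.sense();p=bot.camera('wrist');save(p,'w1');np.save('s1.npy',s,allow_pickle=True)
print(s['time_s'],s['position'],s['dq'])
q=bot.pinpoint(p,'bail_grip')[:2];c=bot.pinpoint(p,'canister')[:1]
print(q,c)
print(atz(p,q[0]['point'],39,s),atz(p,c[0]['point'],0,s))
```

```text
4.7 [491.05748489 282.40811485 301.91891623] [ 0.41225225  0.41572482 -0.56290836 -0.02556167  0.1646634   0.4195257 ]
[{'point': [249.2, 189.2], 'score': 0.57}] [{'point': [302.0, 180.3], 'score': 0.86}]
[496.2649641  241.67855421  39.        ] [574.74243248 288.26863027   0.        ]
```

View pics/w1.png

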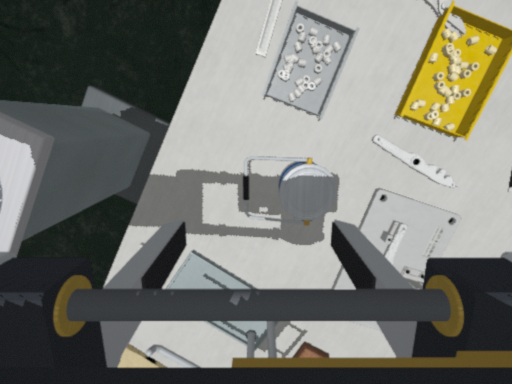

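Run:
```python
from h import *
p=bot.camera('wrist')
s=bot.sense();p=bot.camera('wrist');save(p,'w2')
print(s['time_s'],s['position'],s['tool_rot'],s['dq'].round(3))
q=bot.pinpoint(p,'bail_grip')[:2];c=bot.pinpoint(p,'canister')[:1]
print(q,c)
print(atz(p,q[0]['point'],39,s),atz(p,c[0]['point'],0,s))
im=p['frame'][140:240,220:360,::-1];cv2.imwrite('pics/w2z.png',cv2.resize(im,None,fx=5,fy=5,interpolation=cv2.INTER_CUBIC))
import pickle;pickle.dump((s,p),open('w2.pkl','wb'))
```

```text
4.9 [490.05659341 279.27604225 301.66281625] [ 0.86231977  1.3929666  -0.86538768] [-0.028 -0.032  0.021 -0.004  0.003  0.001]
[{'point': [249.7, 189.4], 'score': 0.93}] [{'point': [302.9, 179.4], 'score': 0.93}]
[495.69599827 238.11291318  39.        ] [573.84804553 286.60504098   0.        ]
```

View pics/w2z.png

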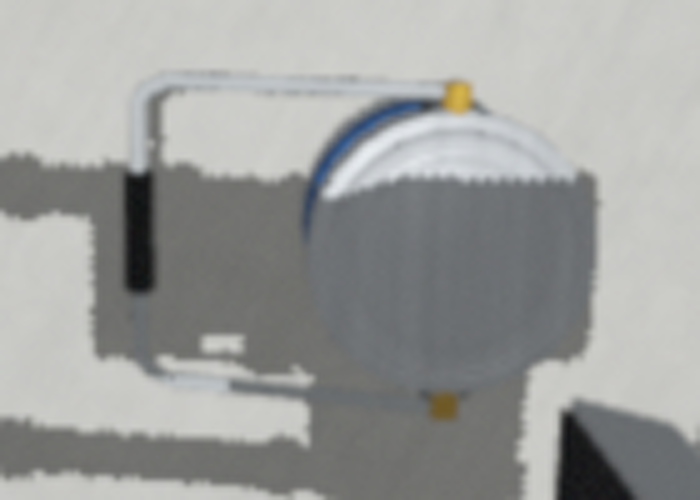

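Run:
```python
from h import *
import pickle;s,p=pickle.load(open('w2.pkl','rb'))
g=atz(p,(247.9,186.2),39,s);e1=atz(p,(311.7,159.2),70,s);e2=atz(p,(308.7,220.8),70,s)
print(g,e1,e2,(e1+e2)/2,np.degrees(np.arctan2(*(e1-e2)[:2][::-1]))-90)
r1=atz(p,(220+140/5,140+172/5),39,s);r2=atz(p,(220+139/5,140+290/5),39,s);print(r1,r2,np.linalg.norm(r1-r2),np.degrees(np.arctan2(*(r1-r2)[:2][::-1]))-90)
print('lid',atz(p,(220+450/5,140+245/5),75,s))
print(rel((486.5,241,100),26.3,s),rel((486.5,241,20),26.3,s))
```

```text
[490.76266113 241.59630305  39.        ] [555.14334395 326.83149064  70.        ] [597.4168573  240.78585185  70.        ] [576.28010062 283.80867124  70.        ] 26.164506161597885
[482.46076587 259.07089892  39.        ] [499.23463896 223.7637017   39.        ] 39.0891416379243 25.411629745562934
lid [573.37442561 286.83027941  75.        ]
(array([ 0.2017, -0.0198,  0.0326]), array([0.0013, 0.0006, 0.0018])) (array([ 0.2817, -0.0197,  0.0325]), array([0.0013, 0.0006, 0.0018]))
```

>>> arm_command(
  rows=[
    [[0.04,-0.017,0.0335],[0,0,0],48],
    [[0.08,-0.017,0.0335],[0,0,0],48],
    [[0.12,-0.017,0.0335],[0,0,0],48],
    [[0.16,-0.017,0.0335],[0,0,0],48],
    [[0.19,-0.017,0.0335],[0,0,0],48],
    [[0.2,-0.017,0.0335],[0,0,0],48],
    [[0.2,-0.017,0.0335],[0,0,0],48],
    [[0.2,-0.017,0.0335],[0,0,0],48],
    [[0.2,-0.017,0.0335],[0,0,0],48],
  ],
)

```text
time_s: 5.95
position: [491.5, 241.9, 104.4]
tool_rot: [0.867, 1.389, -0.862]
force: [-0.6, -0.2, -0.3]
width: 45.4
```

Run:
```python
from h import *
s=bot.sense();p=bot.camera('wrist');save(p,'w3')
print(s['time_s'],s['position'],s['tool_rot'],s['dq'].round(3),s['width'])
q=bot.pinpoint(p,'bail_grip')[:2];print(q,[atz(p,a['point'],39,s) for a in q])
print(proj(p,s['position'],s),rel((489.5,241.5,19.5),26.2,s))
```

```text
5.95 [491.49843483 241.88914533 104.43653017] [ 0.86724053  1.38920346 -0.8621147 ] [ 0.006 -0.     0.005 -0.002 -0.001 -0.   ] 45.38243527124631
[{'point': [257.0, 199.0], 'score': 0.83}] [array([492.49906235, 239.97360348,  39.        ])]
[256.99545587 219.69610334] (array([ 0.0849, -0.0023, -0.0006]), array([ 0.0015,  0.0006, -0.0041]))
```

View pics/w3.png

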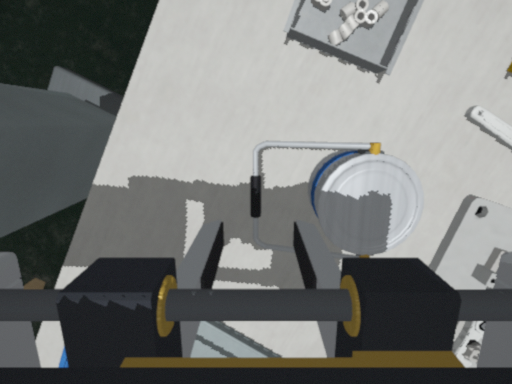

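>>> arm_command(
  rows=[
    [[0.03,0,0],[0,0,0],48],
    [[0.06,0,0],[0,0,0],48],
    [[0.08,0,0],[0,0,0],48],
    [[0.085,0,0],[0,0,0],48],
    [[0.085,0,0],[0,0,0],48],
    [[0.085,0,0],[0,0,0],48],
  ],
  newtons=25,
)

```text
time_s: 6.65
position: [491.1, 242.0, 18.6]
tool_rot: [0.866, 1.39, -0.863]
force: [-0.1, -0.6, 0.2]
width: 44.7
```

>>> arm_command(
  rows=[
    [[0,0,0],[0,0,0],25],
    [[0,0,0],[0,0,0],15],
    [[0,0,0],[0,0,0],0],
    [[0,0,0],[0,0,0],0],
    [[0,0,0],[0,0,0],0],
    [[0,0,0],[0,0,0],0],
  ],
  newtons=25,
)

```text
time_s: 7.25
position: [489.5, 241.4, 17.3]
tool_rot: [0.864, 1.392, -0.865]
force: [-0.9, 0.5, 0.7]
width: 8.0
```

Run:
```python
from h import *
s=bot.sense();p=bot.camera('wrist');save(p,'w4')
print(s['time_s'],s['position'],s['tool_rot'],s['width'],s['force'])
```

```text
7.25 [489.52230606 241.35428334  17.28043407] [ 0.86423203  1.39248261 -0.86543308] 8.023171619741566 [-0.93671323  0.45687271  0.707536  ]
```

View pics/w4.png

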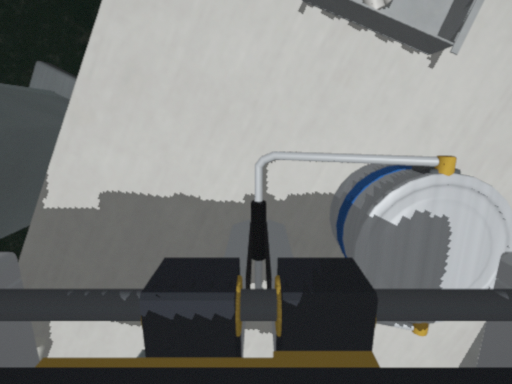

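>>> arm_command(
  rows=[
    [[-0.0101,-0.0027,0],[0,0,0],0],
    [[-0.0204,-0.0043,0],[0,0,0],0],
    [[-0.0309,-0.0049,0],[0,0,0],0],
    [[-0.0414,-0.0043,0],[0,0,0],0],
    [[-0.0517,-0.0027,0],[0,0,0],0],
    [[-0.0618,0,0],[0,0,0],0],
    [[-0.0716,0.0037,0],[0,0,0],0],
    [[-0.0809,0.0085,0],[0,0,0],0],
    [[-0.0897,0.0142,0],[0,0,0],0],
    [[-0.0897,0.0142,0],[0,0,0],0],
  ],
)

```text
time_s: 8.3
position: [503.8, 248.3, 108.5]
tool_rot: [0.866, 1.391, -0.864]
force: [-4.2, -1.1, 2.4]
width: 8.0
```

Run:
```python
from h import *
s=bot.sense();p=bot.camera('wrist');save(p,'w5')
print(s['time_s'],s['position'],s['tool_rot'],s['width'],s['force'])
p=bot.camera('scene');im=p['frame'][190:290,180:300,::-1];cv2.imwrite('pics/s5z.png',cv2.resize(im,None,fx=5,fy=5))
```

```text
8.3 [503.84823693 248.29246352 108.53459461] [ 0.86564815  1.39087599 -0.86355291] 7.975255567684913 [-4.17453011 -1.13010321  2.35002348]
```

View pics/w5.png

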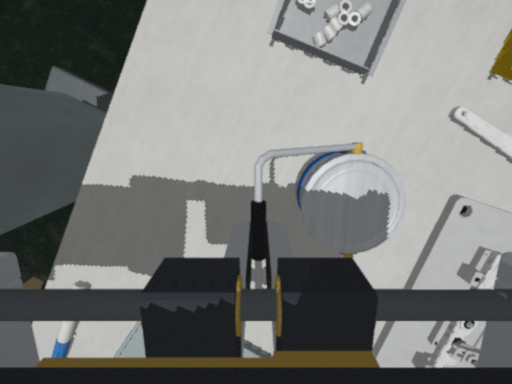

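View pics/s5z.png

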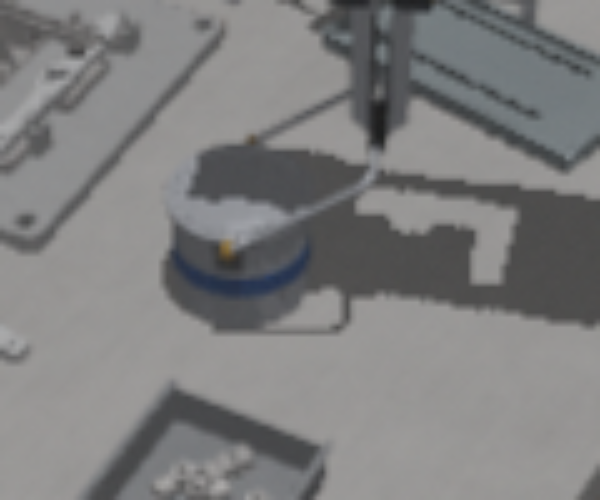

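>>> arm_command(
  rows=[
    [[-0.0085,0.0045,0],[0,0,0],0],
    [[-0.016,0.012,0],[0,0,0],0],
    [[-0.0225,0.02,0],[0,0,0],0],
    [[-0.028,0.029,0],[0,0,0],0],
    [[-0.033,0.038,0],[0,0,0],0],
    [[-0.0365,0.048,0],[0,0,0],0],
    [[-0.039,0.058,0],[0,0,0],0],
    [[-0.0405,0.068,0],[0,0,0],0],
    [[-0.041,0.076,0],[0,0,0],0],
    [[-0.041,0.078,0],[0,0,0],0],
    [[-0.041,0.078,0],[0,0,0],0],
    [[-0.041,0.078,0],[0,0,0],0],
    [[-0.041,0.078,0],[0,0,0],0],
  ],
)

```text
time_s: 9.7
position: [572.5, 282.3, 148.2]
tool_rot: [0.865, 1.392, -0.865]
force: [1.0, -0.2, 1.9]
width: 7.9
```

Run:
```python
from h import *
s=bot.sense();p=bot.camera('wrist');save(p,'w6')
print(s['time_s'],s['position'],s['tool_rot'],s['width'],s['force'],s['torque'])
p=bot.camera('scene');im=p['frame'][170:290,180:300,::-1];cv2.imwrite('pics/s6z.png',cv2.resize(im,None,fx=5,fy=5))
```

```text
9.7 [572.528811   282.26788307 148.23108647] [ 0.86490862  1.39157603 -0.86460695] 7.914703862602825 [ 1.01829713 -0.15213384  1.87493154] [-0.06690256 -0.24699748 -0.0158529 ]
```

View pics/w6.png

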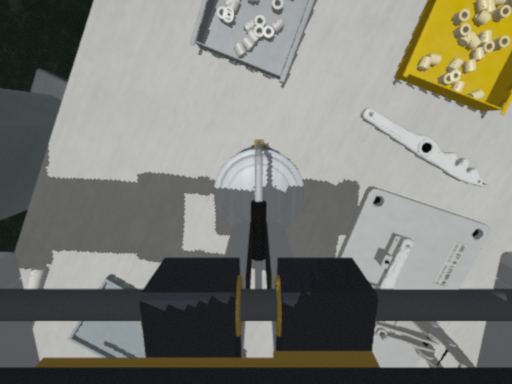

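View pics/s6z.png

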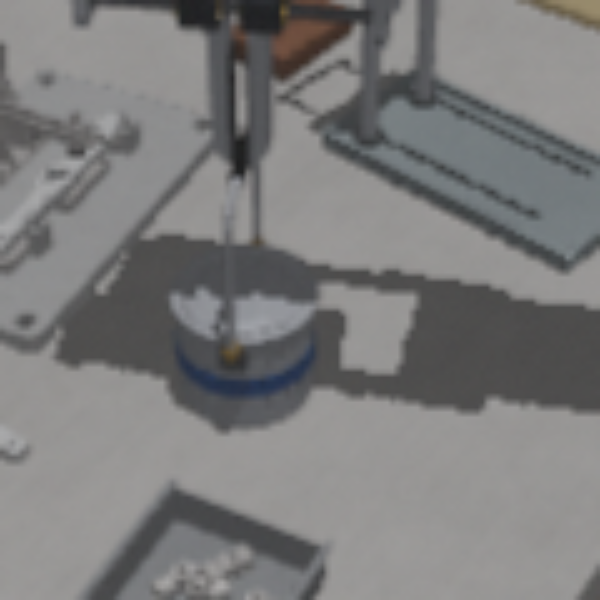

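Run:
```python
from h import *
s=bot.sense()
for P,y in [((572,282,278),26.2),((390,230,278),26.2),((390,140,278),9),((390,42,278),-8)]: print(P,rel(P,y,s))
```

```text
(572, 282, 278) (array([-0.1298, -0.0005,  0.    ]), array([ 0.0017,  0.0003, -0.0003]))
(390, 230, 278) (array([-0.1298, -0.1867, -0.034 ]), array([ 0.0017,  0.0003, -0.0003]))
(390, 140, 278) (array([-0.1298, -0.2266,  0.0467]), array([ 3.019e-01,  2.000e-04, -3.000e-04]))
(390, 42, 278) (array([-0.1298, -0.27  ,  0.1346]), array([ 5.986e-01,  2.000e-04, -4.000e-04]))
```

>>> arm_command(
  rows=[
    [[-0.005,0,0],[0,0,0],0],
    [[-0.015,0,0],[0,0,0],0],
    [[-0.03,0,0],[0,0,0],0],
    [[-0.05,0,0],[0,0,0],0],
    [[-0.07,0,0],[0,0,0],0],
    [[-0.09,0,0],[0,0,0],0],
    [[-0.11,0,0],[0,0,0],0],
    [[-0.12,0,0],[0,0,0],0],
    [[-0.128,0,0],[0,0,0],0],
    [[-0.13,0,0],[0,0,0],0],
    [[-0.13,0,0],[0,0,0],0],
    [[-0.13,0,0],[0,0,0],0],
  ],
)

```text
time_s: 11.0
position: [572.0, 282.2, 276.9]
tool_rot: [0.863, 1.393, -0.866]
force: [-0.2, 1.0, -6.2]
width: 7.8
```

Run:
```python
from h import *
s=bot.sense()
print(s['time_s'],s['position'],s['width'],s['force'],s['torque'])
for P,y in [((390,230,278),26.2),((390,140,278),9),((390,42,278),-8)]: print(P,rel(P,y,s))
```

```text
11.0 [572.02879616 282.20046023 276.87960595] 7.839351358875124 [-0.2140918   0.99804886 -6.19917347] [-0.03618093 -0.13034738  0.00789826]
(390, 230, 278) (array([-0.0007, -0.1863, -0.0339]), array([ 0.0017, -0.0001,  0.0023]))
(390, 140, 278) (array([-0.0006, -0.2262,  0.0468]), array([3.019e-01, 2.000e-04, 2.300e-03]))
(390, 42, 278) (array([-0.0005, -0.2696,  0.1347]), array([5.986e-01, 5.000e-04, 2.200e-03]))
```

>>> arm_command(
  rows=[
    [[0,-0.005,-0.001],[0,0,0],0],
    [[0,-0.015,-0.003],[0,0,0],0],
    [[0,-0.03,-0.0055],[0,0,0],0],
    [[0,-0.05,-0.009],[0,0,0],0],
    [[0,-0.07,-0.013],[0,0,0],0],
    [[0,-0.09,-0.016],[0,0,0],0],
    [[0,-0.11,-0.02],[0,0,0],0],
    [[0,-0.13,-0.024],[0,0,0],0],
    [[0,-0.15,-0.027],[0,0,0],0],
    [[0,-0.167,-0.028],[0.02,0,0],0],
    [[0,-0.18,-0.025],[0.05,0,0],0],
    [[0,-0.19,-0.015],[0.09,0,0],0],
    [[0,-0.199,0,0],[0.14,0,0],0],
    [[0,-0.208,0.018],[0.2,0,0],0],
    [[0,-0.218,0.036],[0.26,0,0],0],
    [[0,-0.228,0.055],[0.33,0,0],0],
    [[0,-0.237,0.073],[0.4,0,0],0],
    [[0,-0.246,0.091],[0.47,0,0],0],
    [[0,-0.254,0.107],[0.53,0,0],0],
    [[0,-0.26,0.118],[0.57,0,0],0],
  ],
)

```text
validation failed for argument at $.ro...
```

Row 13 had a typo (four numbers); fixing.

>>> arm_command(
  rows=[
    [[0,-0.005,-0.001],[0,0,0],0],
    [[0,-0.015,-0.003],[0,0,0],0],
    [[0,-0.03,-0.0055],[0,0,0],0],
    [[0,-0.05,-0.009],[0,0,0],0],
    [[0,-0.07,-0.013],[0,0,0],0],
    [[0,-0.09,-0.016],[0,0,0],0],
    [[0,-0.11,-0.02],[0,0,0],0],
    [[0,-0.13,-0.024],[0,0,0],0],
    [[0,-0.15,-0.027],[0,0,0],0],
    [[0,-0.167,-0.028],[0.02,0,0],0],
    [[0,-0.18,-0.025],[0.05,0,0],0],
    [[0,-0.19,-0.015],[0.09,0,0],0],
    [[0,-0.199,0],[0.14,0,0],0],
    [[0,-0.208,0.018],[0.2,0,0],0],
    [[0,-0.218,0.036],[0.26,0,0],0],
    [[0,-0.228,0.055],[0.33,0,0],0],
    [[0,-0.237,0.073],[0.4,0,0],0],
    [[0,-0.246,0.091],[0.47,0,0],0],
    [[0,-0.254,0.107],[0.53,0,0],0],
    [[0,-0.26,0.118],[0.57,0,0],0],
  ],
)

```text
time_s: 13.0
position: [391.7, 59.2, 278.1]
tool_rot: [1.293, 1.151, -1.294]
force: [-0.8, -0.4, -6.0]
width: 7.8
```

>>> arm_command(
  rows=[
    [[0,-0.001,0.008],[0.02,0,0],0],
    [[0,-0.001,0.013],[0.03,0,0],0],
    [[0,-0.001,0.016],[0.03,0,0],0],
    [[0,-0.001,0.016],[0.03,0,0],0],
    [[0,-0.001,0.016],[0.03,0,0],0],
    [[0,-0.001,0.016],[0.03,0,0],0],
    [[0,-0.001,0.016],[0.03,0,0],0],
  ],
)

```text
time_s: 13.7
position: [389.0, 46.0, 278.0]
tool_rot: [1.312, 1.14, -1.312]
force: [-0.4, -0.2, -5.3]
width: 7.7
```

Run:
```python
from h import *
import pickle
s=bot.sense();p=bot.camera('wrist');save(p,'w7');pickle.dump((s,p),open('w7.pkl','wb'))
print(s['time_s'],s['position'],s['tool_rot'],s['width'],s['force'],s['torque'],rel((390,42,278),-8,s))
for t in ['drip_stand','rail_front','stop_block']: 
  print(t,bot.pinpoint(p,t)[:2])
p=bot.camera('scene');save(p,'s7')
p=bot.camera('top');save(p,'t7');pickle.dump(p,open('t7.pkl','wb'))
im=p['frame'][120:290,230:390,::-1];cv2.imwrite('pics/t7z.png',cv2.resize(im,None,fx=3.5,fy=3.5,interpolation=cv2.INTER_CUBIC))
```

```text
13.7 [389.03846008  46.00362072 278.01106853] [ 1.3117639   1.13970018 -1.31172113] 7.699639615417437 [-0.43067312 -0.22419783 -5.33068337] [-0.07746362 -0.04922347 -0.02493315] (array([0.    , 0.0015, 0.0038]), array([-0.0006, -0.0001,  0.    ]))
drip_stand [{'point': [365.5, 166.9], 'score': 0.74}]
rail_front []
stop_block []
```

View pics/w7.png

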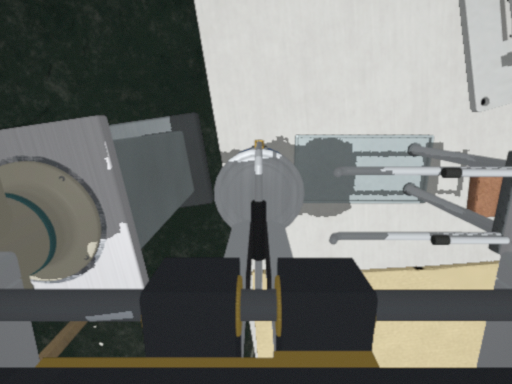

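View pics/s7.png

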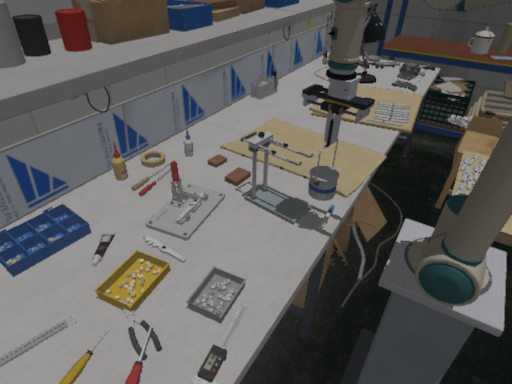

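View pics/t7z.png

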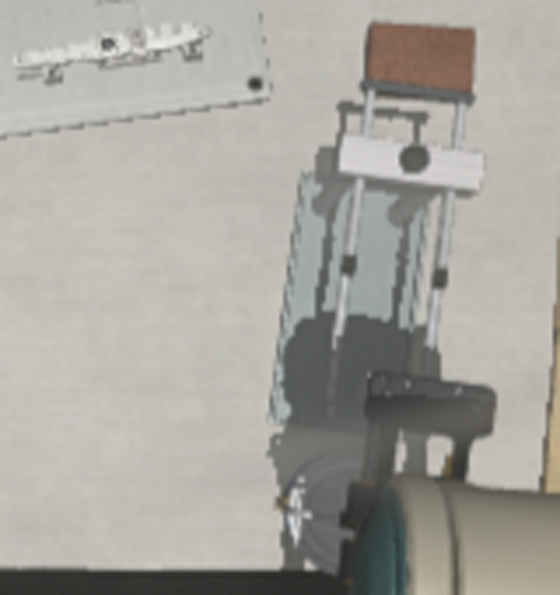

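Run:
```python
from h import *
import pickle
s,p=pickle.load(open('w7.pkl','rb'))
im=p['frame'][120:280,240:500,::-1];cv2.imwrite('pics/w7z.png',cv2.resize(im,None,fx=3,fy=3,interpolation=cv2.INTER_CUBIC))
```

```text
(no output)
```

View pics/w7z.png

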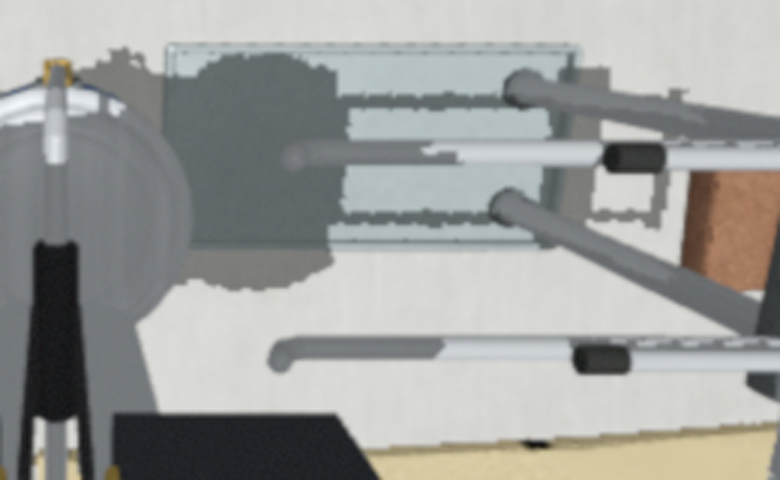

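Run:
```python
from h import *
import pickle
s,p=pickle.load(open('w7.pkl','rb'))
Z=lambda u,v:(240+u/3,120+v/3)
M=R.from_rotvec(s['tool_rot']).as_matrix();inT=lambda X:(M.T@(X-s['position'])).round(1)
for n,u,v,z in [('roll0',55,243,299.5),('roll1',55,418,299.5),('railL',330,153,212),('railL',590,153,212),('railL2',740,156,212),('railR',400,347,212),('railR2',545,349,212),('railR3',740,357,212),('tipL',292,156,225),('tipR',281,357,225),('padL',605,158,220),('padR',575,358,220),('foot1',168,46,5),('foot2',578,48,5),('foot3',556,248,5)]:
    X=atz(p,Z(u,v),z,s);print(n,X.round(1),inT(X))
```

```text
roll0 [393.3  66.3 299.5] [-21.5   1.4 -20.7]
roll1 [387.7  26.  299.5] [-21.5   1.4  20. ]
railL [477.7  58.8 212. ] [ 66.   86.  -25.1]
railL [556.8  47.7 212. ] [ 66.  165.9 -25.1]
railL2 [602.5  40.3 212. ] [ 66.  212.2 -24.2]
railR [496.2  -8.1 212. ] [ 66.  113.7  38.6]
railR2 [542.8 -15.4 212. ] [ 66.  160.9  39.3]
railR3 [605.8 -27.1 212. ] [ 66.  224.9  42.1]
tipL [462.9  62.3 225. ] [ 53.   70.9 -26.4]
tipR [ 4.548e+02 -3.000e-01  2.250e+02] [53.  71.6 36.6]
padL [556.6  47.6 220. ] [ 58.  165.7 -24.9]
padR [548.  -15.9 220. ] [ 58.  166.   39.1]
foot1 [456.5  84.    5. ] [273.   61.5 -47. ]
foot2 [670.8  52.7   5. ] [273.  278.1 -46. ]
foot3 [659.2 -56.5   5. ] [273.  281.8  63.8]
```

>>> arm_command(
  rows=[
    [[0.01,0,0.001],[0,0,0],0],
    [[0.025,0,0.003],[0,0,0],0],
    [[0.04,0,0.005],[0,0,0],0],
    [[0.05,0,0.006],[0,0,0],0],
    [[0.054,0,0.006],[0,0,0],0],
    [[0.054,0.004,0.006],[0,0,0],0],
    [[0.054,0.012,0.006],[0,0,0],0],
    [[0.054,0.024,0.006],[0,0,0],0],
    [[0.054,0.037,0.006],[0,0,0],0],
    [[0.054,0.05,0.006],[0,0,0],0],
    [[0.054,0.063,0.006],[0,0,0],0],
    [[0.054,0.076,0.006],[0,0,0],0],
    [[0.054,0.086,0.006],[0,0,0],0],
    [[0.054,0.093,0.006],[0,0,0],0],
    [[0.054,0.097,0.006],[0,0,0],0],
    [[0.054,0.097,0.006],[0,0,0],0],
    [[0.054,0.097,0.006],[0,0,0],0],
    [[0.054,0.097,0.006],[0,0,0],0],
  ],
)

```text
time_s: 15.8
position: [483.6, 26.2, 224.1]
tool_rot: [1.312, 1.14, -1.313]
force: [0.2, 0.4, -5.2]
width: 7.9
```

Run:
```python
from h import *
import pickle
s=bot.sense();p=bot.camera('wrist');save(p,'w8');pickle.dump((s,p),open('w8.pkl','wb'))
print(s['time_s'],s['position'],s['tool_rot'],s['width'],s['force'],s['torque'])
p=bot.camera('scene');save(p,'s8');im=p['frame'][120:240,220:340,::-1];cv2.imwrite('pics/s8z.png',cv2.resize(im,None,fx=5,fy=5,interpolation=cv2.INTER_CUBIC))
```

```text
15.8 [483.56900862  26.17443123 224.09800603] [ 1.31203575  1.13954541 -1.31261317] 7.884448399182554 [ 0.24891945  0.35577475 -5.15567351] [-0.08997717 -0.00711502 -0.02554114]
```

View pics/w8.png

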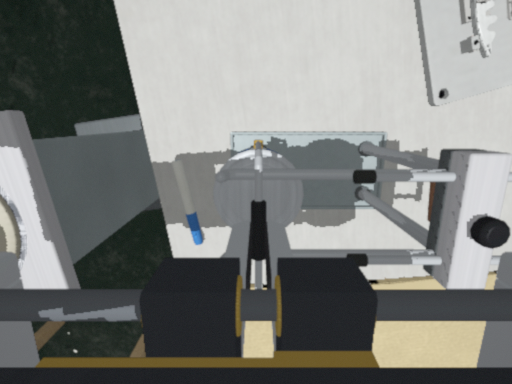

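View pics/s8z.png

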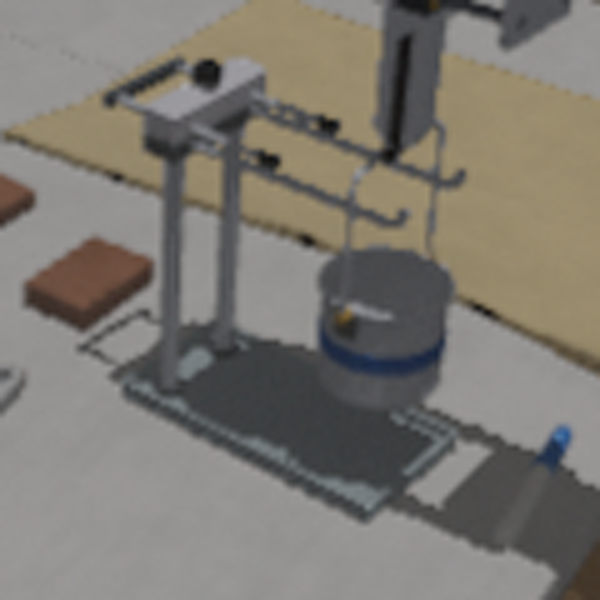

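Run:
```python
from h import *
import pickle
s,p=pickle.load(open('w8.pkl','rb'))
im=p['frame'][150:290,200:460,::-1];cv2.imwrite('pics/w8z.png',cv2.resize(im,None,fx=3,fy=3,interpolation=cv2.INTER_CUBIC))
```

```text
(no output)
```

View pics/w8z.png

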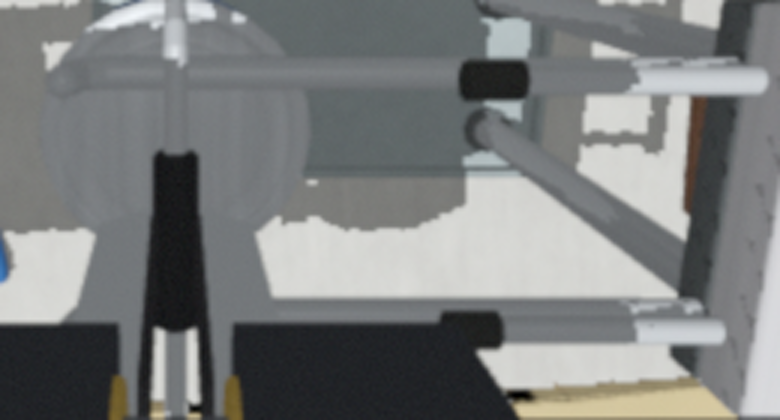

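Run:
```python
from h import *
import pickle
s,p=pickle.load(open('w8.pkl','rb'))
Z=lambda u,v:(200+u/3,150+v/3)
M=R.from_rotvec(s['tool_rot']).as_matrix();inT=lambda X:(M.T@(X-s['position'])).round(1)
for n,u,v,z in [('roll0',176,152,245.5),('roll1',176,330,245.5),('tipL',65,80,225),('railL',130,73,212),('railL',430,74,212),('railR',300,310,212),('railR',420,311,212),('padL',462,79,220),('padLc',462,79,228),('padR',441,329,220),('padRc',441,329,228)]:
    X=atz(p,Z(u,v),z,s);print(n,X.round(1),inT(X))
```

```text
roll0 [488.1  46.6 245.5] [-21.4   1.6 -20.9]
roll1 [482.3   5.6 245.5] [-21.4   1.7  20.5]
tipL [464.3  61.7 225. ] [ -0.9 -24.  -32.5]
railL [478.5  59.  212. ] [ 12.1  -9.6 -31.8]
railL [551.6  48.4 212. ] [ 12.1  64.3 -31.5]
railR [513.2 -10.  212. ] [12.1 34.5 31.6]
railR [544.6 -14.7 212. ] [12.1 66.1 31.9]
padL [556.9  47.9 220. ] [  4.1  69.6 -31.8]
padLc [554.5  49.7 228. ] [ -3.9  66.9 -33.3]
padR [547.7 -16.3 220. ] [ 4.1 69.4 33.1]
padRc [545.6 -12.  228. ] [-3.9 66.8 29.1]
```

>>> arm_command(
  rows=[
    [[0.005,0,0],[0,0,0],0],
    [[0.012,0,0],[0,0,0],0],
    [[0.018,0,0],[0,0,0],0],
    [[0.022,0,0],[0,0,0],0],
    [[0.024,0,0],[0,0,0],0],
    [[0.025,0,0],[0,0,0],0],
    [[0.025,0,0],[0,0,0],0],
    [[0.025,0,0],[0,0,0],0],
  ],
)

```text
time_s: 16.7
position: [484.4, 26.0, 199.2]
tool_rot: [1.312, 1.139, -1.312]
force: [1.0, -0.4, -5.8]
width: 7.6
```

>>> arm_command(
  rows=[
    [[0.0005,0,0],[0,0,0],0],
    [[0.001,0,0],[0,0,0],0],
    [[0.001,0,0],[0,0,0],0],
    [[0.001,0,0],[0,0,0],0],
  ],
)

```text
time_s: 17.1
position: [484.2, 26.1, 198.1]
tool_rot: [1.312, 1.139, -1.312]
force: [-0.4, 1.1, -6.0]
width: 7.7
```

>>> arm_command(
  rows=[
    [[0.0005,0,0],[0,0,0],0],
    [[0.001,0,0],[0,0,0],0],
    [[0.001,0,0],[0,0,0],0],
    [[0.001,0,0],[0,0,0],0],
  ],
)

```text
time_s: 17.5
position: [484.2, 26.0, 197.0]
tool_rot: [1.312, 1.139, -1.312]
force: [0.5, 0.3, -6.2]
width: 7.8
```

>>> arm_command(
  rows=[
    [[0.0005,0,0],[0,0,0],0],
    [[0.001,0,0],[0,0,0],0],
    [[0.001,0,0],[0,0,0],0],
    [[0.001,0,0],[0,0,0],0],
  ],
)

```text
time_s: 17.9
position: [484.3, 26.0, 196.4]
tool_rot: [1.312, 1.139, -1.312]
force: [-0.9, 0.5, -2.2]
width: 7.9
```

>>> arm_command(
  rows=[
    [[0.0003,0,0],[0,0,0],0],
    [[0.0005,0,0],[0,0,0],0],
    [[0.0005,0,0],[0,0,0],0],
    [[0.0005,0,0],[0,0,0],0],
  ],
)

```text
time_s: 18.3
position: [484.4, 26.0, 196.1]
tool_rot: [1.313, 1.139, -1.312]
force: [-1.5, 0.6, 2.6]
width: 7.6
```

Run:
```python
from h import *
s=bot.sense();print(s['time_s'],s['position'],s['tool_rot'],s['force'],s['torque'])
M=R.from_rotvec(s['tool_rot']).as_matrix();print((M.T@s['force']).round(2),M.round(3))
```

```text
18.3 [484.3557179  26.0445858 196.1126195] [ 1.31250711  1.13854676 -1.31175763] [-1.53575399  0.63126908  2.60207612] [-0.07604975  0.31842709  0.01309053]
[-2.6  -1.61 -0.41] [[ 0.001  0.99  -0.14 ]
 [-0.    -0.14  -0.99 ]
 [-1.     0.001  0.   ]]
```

>>> arm_command(
  rows=[
    [[0,0.001,0],[0,0,0],0],
    [[0,0.003,0],[0,0,0],0],
    [[0,0.006,0],[0,0,0],0],
    [[0,0.01,0],[0,0,0],0],
    [[0,0.014,0],[0,0,0],0],
    [[0,0.017,0],[0,0,0],0],
    [[0,0.019,0],[0,0,0],0],
    [[0,0.02,0],[0,0,0],0],
    [[0,0.02,0],[0,0,0],0],
  ],
)

```text
time_s: 19.2
position: [502.3, 23.7, 196.0]
tool_rot: [1.311, 1.142, -1.314]
force: [-5.4, 0.7, 6.2]
width: 7.6
```

>>> arm_command(
  rows=[
    [[-0.0004,0.001,0],[0,0,0],0],
    [[-0.0004,0.003,0],[0,0,0],0],
    [[-0.0004,0.006,0],[0,0,0],0],
    [[-0.0004,0.01,0],[0,0,0],0],
    [[-0.0004,0.014,0],[0,0,0],0],
    [[-0.0004,0.017,0],[0,0,0],0],
    [[-0.0004,0.019,0],[0,0,0],0],
    [[-0.0004,0.02,0],[0,0,0],0],
    [[-0.0004,0.02,0],[0,0,0],0],
  ],
)

```text
time_s: 20.1
position: [522.6, 20.8, 196.0]
tool_rot: [1.311, 1.141, -1.314]
force: [-5.4, 1.3, 5.7]
width: 7.8
```

>>> arm_command(
  rows=[
    [[-0.0003,0.001,0],[0,0,0],0],
    [[-0.0003,0.003,0],[0,0,0],0],
    [[-0.0003,0.006,0],[0,0,0],0],
    [[-0.0003,0.009,0],[0,0,0],0],
    [[-0.0003,0.012,0],[0,0,0],0],
    [[-0.0003,0.014,0],[0,0,0],0],
    [[-0.0003,0.015,0],[0,0,0],0],
    [[-0.0003,0.015,0],[0,0,0],0],
  ],
)

```text
time_s: 20.9
position: [539.0, 18.3, 196.1]
tool_rot: [1.312, 1.139, -1.312]
force: [-3.4, 1.0, 2.7]
width: 7.8
```

Run:
```python
from h import *
import pickle
s=bot.sense();p=bot.camera('wrist');save(p,'w9');pickle.dump((s,p),open('w9.pkl','wb'))
M=R.from_rotvec(s['tool_rot']).as_matrix();print(s['position'],(M.T@s['force']).round(2))
im=p['frame'][150:310,200:400,::-1];cv2.imwrite('pics/w9z.png',cv2.resize(im,None,fx=3.7,fy=3.7,interpolation=cv2.INTER_CUBIC))
```

```text
[538.99302764  18.31038939 196.14612548] [-2.67 -3.49 -0.52]
```

View pics/w9z.png

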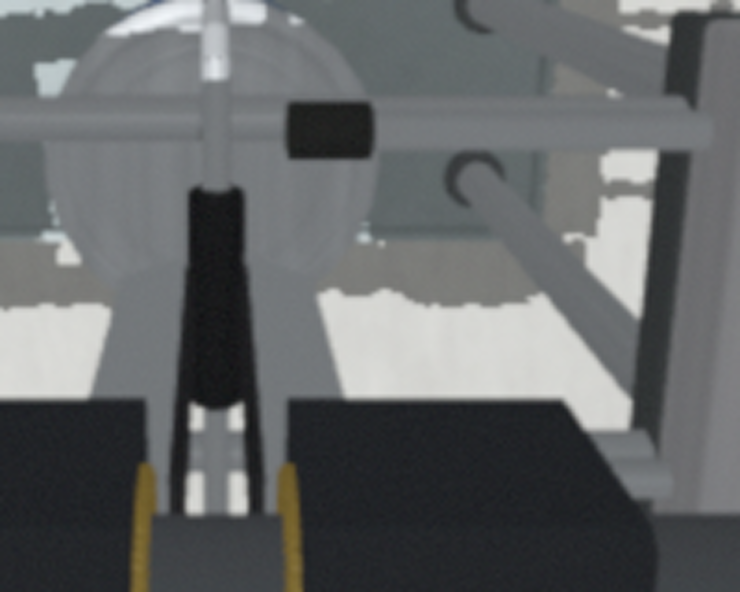

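>>> arm_command(
  rows=[
    [[0,0.0005,0],[0,0,0],0],
    [[0,0.0015,0],[0,0,0],0],
    [[0,0.003,0],[0,0,0],0],
    [[0,0.0045,0],[0,0,0],0],
    [[0,0.006,0],[0,0,0],0],
    [[0,0.007,0],[0,0,0],0],
    [[0,0.0075,0],[0,0,0],0],
    [[0,0.008,0],[0,0,0],0],
  ],
)

```text
time_s: 21.75
position: [546.7, 17.2, 196.2]
tool_rot: [1.312, 1.139, -1.312]
force: [-3.8, 0.4, 1.7]
width: 7.8
```

>>> arm_command(
  rows=[
    [[0,0.0005,0],[0,0,0],0],
    [[0,0.001,0],[0,0,0],0],
    [[0,0.0015,0],[0,0,0],0],
  ],
)

```text
time_s: 22.05
position: [548.1, 17.0, 196.2]
tool_rot: [1.312, 1.139, -1.312]
force: [-4.1, 0.7, 1.7]
width: 7.6
```

>>> arm_command(
  rows=[
    [[0,0.0004,0],[0,0,0],0],
    [[0,0.0008,0],[0,0,0],0],
    [[0,0.0008,0],[0,0,0],0],
  ],
)

```text
time_s: 22.35
position: [548.5, 16.9, 196.2]
tool_rot: [1.312, 1.14, -1.313]
force: [-4.2, 0.5, 2.5]
width: 7.8
```

>>> arm_command(
  rows=[
    [[0,0.0004,0],[0,0,0],0],
    [[0,0.0008,0],[0,0,0],0],
    [[0,0.0008,0],[0,0,0],0],
  ],
)

```text
time_s: 22.65
position: [548.6, 16.9, 196.2]
tool_rot: [1.311, 1.141, -1.314]
force: [-5.7, 0.9, 3.2]
width: 7.7
```

>>> arm_command(
  rows=[
    [[0,0.0004,0],[0,0,0],0],
    [[0,0.0008,0],[0,0,0],0],
    [[0,0.0008,0],[0,0,0],0],
  ],
)

```text
time_s: 22.95
position: [548.9, 16.9, 196.1]
tool_rot: [1.311, 1.142, -1.315]
force: [-7.8, 0.3, 3.0]
width: 7.7
```

>>> arm_command(
  rows=[
    [[0,0.0004,0],[0,0,0],0],
    [[0,0.0008,0],[0,0,0],0],
    [[0,0.0008,0],[0,0,0],0],
  ],
)

```text
time_s: 23.25
position: [549.0, 16.9, 196.1]
tool_rot: [1.31, 1.142, -1.315]
force: [-7.7, 0.9, 4.5]
width: 8.1
```

>>> arm_command(
  rows=[
    [[-0.0001,0.0004,0],[0,0,0],0],
    [[-0.0002,0.0008,0],[0,0,0],0],
    [[-0.0002,0.0012,0],[0,0,0],0],
    [[-0.0002,0.0012,0],[0,0,0],0],
  ],
)

```text
time_s: 23.65
position: [549.3, 16.8, 196.1]
tool_rot: [1.309, 1.144, -1.317]
force: [-10.0, 0.8, 3.3]
width: 7.8
```

Run:
```python
from h import *
import pickle
s=bot.sense();p=bot.camera('wrist')
M=R.from_rotvec(s['tool_rot']).as_matrix();print(s['position'],(M.T@s['force']).round(2),s['torque'])
im=p['frame'][150:310,200:400,::-1];cv2.imwrite('pics/w10z.png',cv2.resize(im,None,fx=3.7,fy=3.7,interpolation=cv2.INTER_CUBIC))
```

```text
[549.32743388  16.78944159 196.0790036 ] [ -3.25 -10.06   0.65] [ 0.13430807  1.80002618 -0.09557321]
```

View pics/w10z.png

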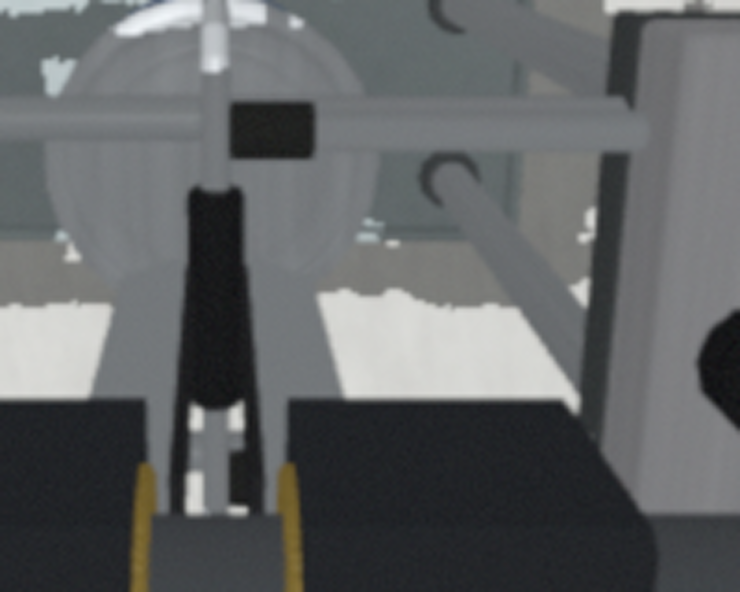

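>>> arm_command(
  rows=[
    [[0,0.0004,0],[0,0,0],0],
    [[0,0.0008,0],[0,0,0],0],
    [[0,0.0008,0],[0,0,0],0],
    [[0,0.0008,0],[0,0,0],0],
    [[0,0.0008,0],[0,0,0],0],
    [[0,0.0008,0],[0,0,0],0],
    [[0,0.0008,0],[0,0,0],0],
    [[0,0.0008,0],[0,0,0],0],
    [[0,0.0008,0],[0,0,0],0],
    [[0,0.0008,0],[0,0,0],0],
  ],
)

```text
time_s: 24.7
position: [549.5, 16.8, 196.1]
tool_rot: [1.309, 1.145, -1.318]
force: [-9.8, 1.7, 5.3]
width: 8.2
```

Run:
```python
from h import *
s=bot.sense()
M=R.from_rotvec(s['tool_rot']).as_matrix();print(s['time_s'],s['position'],(M.T@s['force']).round(2),s['torque'])
```

```text
24.7 [549.522338    16.75700539 196.06702417] [ -5.24 -10.03  -0.35] [ 0.22335704  1.95782391 -0.02470066]
```

>>> arm_command(
  rows=[
    [[-0.0001,0.0005,0],[0,0,0],0],
    [[-0.0002,0.001,0],[0,0,0],0],
    [[-0.0003,0.0015,0],[0,0,0],0],
    [[-0.0003,0.0015,0],[0,0,0],0],
    [[-0.0003,0.0015,0],[0,0,0],0],
    [[-0.0003,0.0015,0],[0,0,0],0],
    [[-0.0003,0.0015,0],[0,0,0],0],
    [[-0.0003,0.0015,0],[0,0,0],0],
    [[-0.0003,0.0015,0],[0,0,0],0],
    [[-0.0003,0.0015,0],[0,0,0],0],
  ],
)

```text
time_s: 25.7
position: [549.9, 16.7, 196.1]
tool_rot: [1.308, 1.147, -1.319]
force: [-11.8, 1.3, 5.2]
width: 8.1
```

Run:
```python
from h import *
s=bot.sense()
M=R.from_rotvec(s['tool_rot']).as_matrix();print(s['time_s'],s['position'],(M.T@s['force']).round(2),s['torque'])
```

```text
25.7 [549.87026167  16.71692627 196.09967892] [ -5.09 -11.86   0.4 ] [0.24215999 2.24003369 0.05443299]
```

>>> arm_command(
  rows=[
    [[0,0,0],[0,0,0],0],
    [[0,0,0],[0,0,0],0],
    [[0,-0.001,0],[0,0,0],0],
    [[0,-0.002,0],[0,0,0],0],
    [[0,-0.003,0],[0,0,0],0],
    [[0,-0.004,0],[0,0,0],0],
    [[0,-0.0045,0],[0,0,0],0],
    [[0,-0.0045,0],[0,0,0],0],
  ],
)

```text
time_s: 26.5
position: [549.7, 16.7, 196.3]
tool_rot: [1.312, 1.14, -1.313]
force: [-5.0, 1.1, -1.2]
width: 7.6
```

Run:
```python
from h import *
s=bot.sense()
M=R.from_rotvec(s['tool_rot']).as_matrix();print(s['time_s'],s['position'],s['tool_rot'],(M.T@s['force']).round(2),s['torque'])
```

```text
26.5 [549.65561705  16.73707135 196.28000976] [ 1.311616    1.14017239 -1.31340672] [ 1.23 -5.07 -0.44] [ 0.09146876  0.95199697 -0.03451655]
```

Relax the rest, then open slowly.

>>> arm_command(
  rows=[
    [[0.0002,-0.001,0],[0,0,0],0],
    [[0.0003,-0.0015,0],[0,0,0],0],
    [[0.0003,-0.002,0],[0,0,0],0],
    [[0.0003,-0.002,0],[0,0,0],0],
    [[0.0003,-0.002,0],[0,0,0],12],
    [[0.0003,-0.002,0],[0,0,0],16],
    [[0.0003,-0.002,0],[0,0,0],20],
    [[0.0003,-0.002,0],[0,0,0],26],
    [[0.0003,-0.002,0],[0,0,0],32],
    [[0.0003,-0.002,0],[0,0,0],32],
    [[0.0003,-0.002,0],[0,0,0],32],
  ],
  newtons=5,
)

```text
time_s: 27.6
position: [548.4, 16.9, 196.5]
tool_rot: [1.312, 1.139, -1.312]
force: [0.6, 0.3, 0.3]
width: 30.3
```

Run:
```python
from h import *
s=bot.sense();p=bot.camera('wrist');save(p,'w11')
M=R.from_rotvec(s['tool_rot']).as_matrix();print(s['time_s'],s['position'],s['width'],s['tool_rot'],(M.T@s['force']).round(2),s['torque'])
```

```text
27.6 [548.43576063  16.9418076  196.47620657] 30.300992385046904 [ 1.31241356  1.13884177 -1.312065  ] [-0.32  0.6  -0.41] [-0.00549877 -0.08865209  0.00582385]
```

View pics/w11.png

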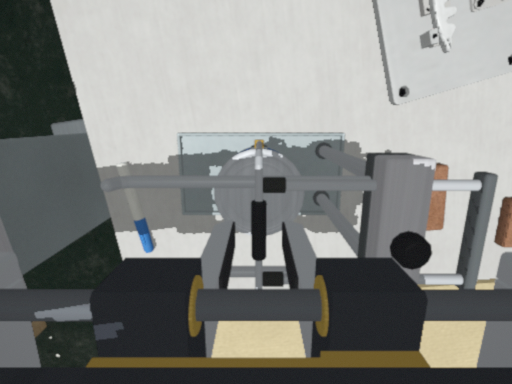

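>>> arm_command(
  rows=[
    [[-0.005,0,0],[0,0,0],32],
    [[-0.015,0,0],[0,0,0],32],
    [[-0.03,0,0],[0,0,0],32],
    [[-0.05,0,0],[0,0,0],32],
    [[-0.07,0,0],[0,0,0],32],
    [[-0.09,0,0],[0,0,0],32],
    [[-0.11,0,0],[0,0,0],32],
    [[-0.12,0,0],[0,0,0],32],
    [[-0.12,0,0],[0,0,0],32],
    [[-0.12,0,0],[0,0,0],32],
  ],
)

```text
time_s: 28.65
position: [548.0, 17.0, 316.1]
tool_rot: [1.312, 1.14, -1.313]
force: [-0.2, -0.5, 0.4]
width: 30.1
```

Run:
```python
from h import *
s=bot.sense();p=bot.camera('wrist');save(p,'w12')
print(s['time_s'],s['position'],s['force'])
p=bot.camera('scene');im=p['frame'][110:240,210:350,::-1];cv2.imwrite('pics/s12z.png',cv2.resize(im,None,fx=4.5,fy=4.5,interpolation=cv2.INTER_CUBIC))
```

```text
28.65 [547.99797684  16.98857985 316.07935087] [-0.18130699 -0.53164219  0.44253322]
```

View pics/w12.png

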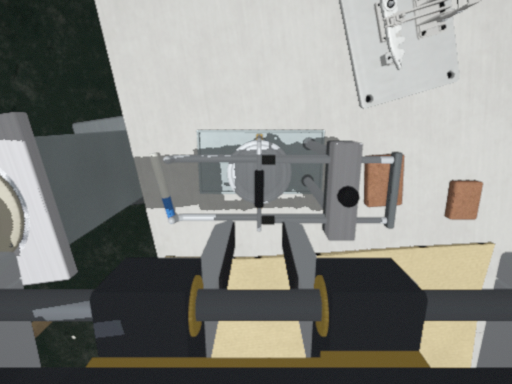

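View pics/s12z.png

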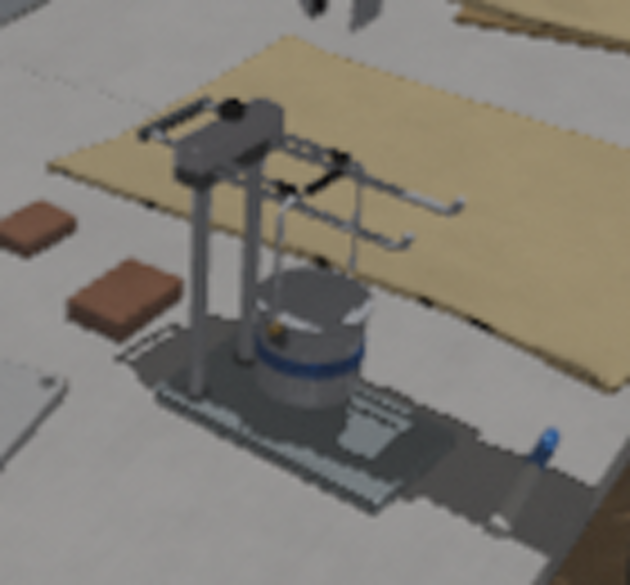

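>>> arm_command(
  rows=[
    [[0,0,0],[0,0,0],32],
    [[0,0,0],[0,0,0],32],
    [[0,0,0],[0,0,0],32],
    [[0,0,0],[0,0,0],32],
    [[0,0,0],[0,0,0],32],
    [[0,0,0],[0,0,0],32],
  ],
)

```text
time_s: 29.35
position: [548.3, 17.0, 316.4]
tool_rot: [1.312, 1.139, -1.312]
force: [0.6, 0.1, 0.1]
width: 30.0
```

Run:
```python
from h import *
p=bot.camera('wrist');save(p,'w13')
a=cv2.imread('pics/w12.png').astype(int)[120:250,190:350];b=cv2.imread('pics/w13.png').astype(int)[120:250,190:350]
print(abs(a-b).max(),abs(a-b).mean())
print(bot.finish_job())
```

```text
62 1.820801282051282
the job is handed in; nothing more can be done
None
```

I raised the bail upright with the canister still on the bench. I then lifted it, lowered the crown onto the rails near their front, and slid it back until it met the pads. I held it there, backed off, opened the gripper and raised the hand clear. The job was handed in at about 29 s of the 72 s allowed.

**Pad force:** the force along the rails at the hand was about 10 to 12 N during the hold of roughly 2 s. Taking off my estimate of 4 to 5 N of rail friction leaves about 5 to 7 N on the pads. That is below the 8 N asked for but inside the 3 to 16 N limits. The pad force was never measured on its own.

**Last checks:**
- In the wrist and scene pictures the canister hangs upright with its crown across both rails and right at both pads.
- The hand was about 100 mm above the crown and read about zero force.
- The marker and abrasive pad were visible in the last wrist view; I did not measure whether they or the pin tray had moved. The hand stayed clear of all three.
- Two wrist pictures about 0.7 s apart, just before hand-in, were nearly the same around the canister (mean difference 1.8 grey levels, largest 62). I took that as still, but the arm also moved about 0.3 mm between them.

**Disagreements:**
- The camera views differed by about 4 mm on where the roller was; closing the fingers on it took that up.
- The finger opening read about 8 mm on a 10 mm roller, but the grip held throughout.

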